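Stand up the tall splash guard beside the hob

ROBOT

A 7-joint arm with a two-finger parallel gripper is mounted at the origin on a cart in front of the work surface, level with it; the furniture and walls round the work are solid. World frame = base frame: x ahead of the robot, y to its left, z up, the work surface at z = 0. Lengths are in m, angles in rad, forces in N, time in s.
With the tool pointing down it reaches from about 0.425 to 0.925 m from the base axis. Payload 6.8 kg.
Tool frame: the origin (TCP) lies midway between the tips of the shut fingers; the grasp point (between the pads) lies 19 mm behind it; z points along the fingers, y is the line along which they close (so a half turn about z gives the same grasp; the last joint's range is limited). The gripper opens to 85 mm and grips with 20 to 120 N. Pads are 22 mm wide; open, the fingers measure 114 mm over their backs; the gripper's body (76 mm by 85 mm) begins 54 mm behind the grasp point. The pads swing forward as they close: fully open they stand 13 mm farther back than shut.
Start: joints at [1.118, 0.477, 0.022, 1.555, -0.011, 1.109, -0.083], TCP at [0.228, -0.635, 0.231] pointing down, gripper open.
Joint ranges: [-2.96, 2.96], [-0.34, 2.1], [-1.41, 1.46], [0.24, 2.44], [-1.37, 4.51], [0.17, 1.92], [-2.96, 2.96]. Speed limits (rad/s): [2.39, 2.39, 3.14, 3.14, 3.14, 3.14, 3.14].

INTERFACE

Orientations are given as a unit quaternion [w, x, y, z].
In Python, from station import bot, eyes, ticket gives the robot as it stands.
- The arm moves only by the shell command python3 -m crank 'ROWS' [FORCE]. ROWS is text: rows parted by semicolons, each of 7 numbers parted by spaces: the shift along the tool's x, y, z in units of 0.5 m (1.0 is 0.5 m), then the turn, a rotation vector about the tool's x, y, z in units of 180 degrees (1.0 is 180 degrees), then the closure, from 0 (fully open) to 1 (shut). A call has 1 to 20 rows; each row is the pose to reach, as a shift and turn from the pose commanded when the call began, along the tool's axes at that moment, turning the shorter way round; what a row does not reach only later rows make up. A row lasts 1/10 s, in which the tool goes at most 50 mm and 8.59 degrees, less where a joint would pass 70% of its speed; a pose out of reach is approached as far as the arm can. A call with a number of a shift or a turn outside -1 to 1 is refused whole. A call with a gripper value outside its range is refused whole. The fingers move at their own pace and stop on an object; FORCE is the grip in N (left out, the last holds). Time passes only in rows, so rows that repeat a pose let the fingers close. It gives the time, the measured TCP pose, the force, the opening and the grip force at its end, in the units of the state.
- bot.get_obs(): the state, without advancing time (a new reading comes with each control period).
- eyes.read_camera(name): name is "side" or "top" or "wrist"; returns a dict with "image" (420x560x3 uint8, red, green, blue), "K" (3x3 intrinsics, pixels), "R" (3x3) and "t" (3): a world point X has camera coordinates R X + t. Camera axes: x right, y down, z forward; pixel columns grow to the right and rows downward; lengths in m; the calibration is good to about 2 mm. A picture is of the moment at which its call begins. There is no depth.
- ticket.hand_in(): hands the job in; it is judged then, once.
The state is a dict: "t": time; "q": joint angles; "joint_vel": joint speeds; "joint_torque": joint torques, N m; "eef_pos": TCP position; "tool_rot": TCP orientation; "contact_force": force on the tool from outside, world axes, zero at the start; "torque": the same for the moment, N m; "gripper_width": opening from 0.0 (shut) to 1.0 (fully open); "grasp_force": force on a finger pad.
Only numpy, scipy, OpenCV 4.12 (cv2) and the standard library are available. Lean on these libraries where they do the work, as an engineer would, in place of code of your own. Each camera call takes 0.05 s, during which the arm holds its last target. There are 200 camera calls.

TASK

Two folding metal splash guards stand on the worktop beside the hob, one with a tall panel and one with a low panel, both half folded down. Before frying starts, swing the tall guard's panel up about its hinge until it stands straight up, and leave it standing there. Leave the low guard folded as it is.

Things in the scene. Friction and masses are not known exactly. Their poses are not given: they have to be found in the camera images.
- tall_leaf (a joint): angle in rad of the tall guard's panel about its level hinge: 0 = lying level (pointing to the hinge point's -y side), 1.571 = straight up, 2.3 = leaning over backwards to the stop. It starts between 0.6 and 0.95. The hinge is stiff (friction about 0.45 N m, a push of 3 to 6 N square to the panel at its rim), so the panel stays wherever it is left and does not spring.
- tall_hinge (a point): middle of the tall guard's hinge axis, 25 mm above the worktop. It belongs to the fixed foot and does not turn with the panel. Its x axis runs along the hinge; its z is up; the folded panel leans out from the hinge to its -y side, over the foot, towards the hob (the robot's right, give or take 17 degrees). The foot is a steel plate 130 mm along the hinge, 75 mm across (from 67 mm on the -y side to 8 mm on the +y side), its top 10 mm above the worktop, fixed to the worktop.
- tall_rim (a point): middle of the rolled free edge of the tall guard's panel, 140 mm from the hinge axis (taller than it is long; the low guard's is only 75 mm). The rim is a round bar 10 mm thick along the whole edge, the panel itself is a plain aluminium sheet 3 mm thick and 120 mm long along the hinge. The point turns with the panel: its -y points from the hinge to the rim.
- low_rim (a point): middle of the rolled free edge of the low guard's panel: the same make and length of guard, but its panel reaches only 75 mm from the hinge. It stands 0.17 to 0.25 m nearer to or farther from the robot than the tall one (which is which changes). To be left as it is.

How it is judged:
By the outcome, as a careful person would: the job done as asked, in the order asked, and still so for the second after the job is handed in, with the robot touching nothing.
It also fails if it takes over 32 s, if anything falls off the work surface, if the arm or the gripper's body presses on something with over 40 N, if the wrist force passes 120 N, or if a joint passes its speed limit or range.

## Working session

There is one attempt and no reset: what is moved stays moved. The work goes in short steps, Python scripts to look and compute and a shell command to move; the robot and the scene stay as the last step left them, time stands still between calls to the robot, and variables do not carry over. Pictures are saved under pics/ and viewed, at most 10 in all, crops included, and the job is handed in when it is done.

```bash
ls; mkdir -p pics
python3 - <<'E'
from station import bot,eyes
import cv2,numpy as np
o=bot.get_obs(); print({k:np.round(v,3).tolist() for k,v in o.items()})
for n in ("side","top"):
    c=eyes.read_camera(n); cv2.imwrite(f"pics/{n}0.png",c["image"][:,:,::-1]); np.savez(f"{n}0.npz",**c); print(n,(-c["R"].T@c["t"]).round(3))
E
```

```text
pics
{'t': 0.0, 'q': [1.118, 0.478, 0.022, 1.556, -0.011, 1.109, -0.083], 'joint_vel': [0.001, -0.001, 0.001, 0.0, -0.0, -0.0, 0.002], 'joint_torque': [-0.001, -59.647, 1.608, -28.12, 0.012, 0.01, -0.0], 'eef_pos': [0.228, -0.635, 0.23], 'tool_rot': [-0.001, 0.985, 0.172, -0.0], 'contact_force': [-0.771, -0.565, 0.476], 'torque': [-0.039, -0.045, -0.018], 'grasp_force': 0.0, 'gripper_width': 1.001}
side [ 0.195 -0.486  0.586]
top [0.411 0.056 0.916]
```

View pics/side0.png

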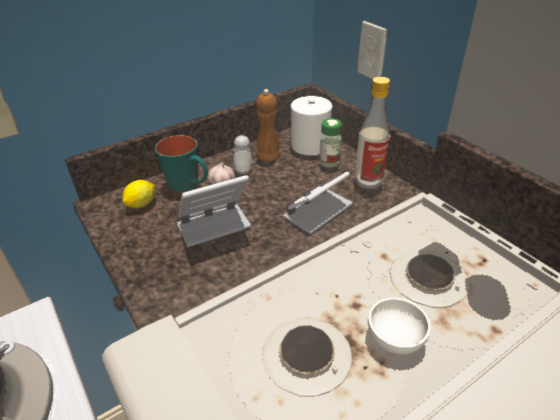

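View pics/top0.png

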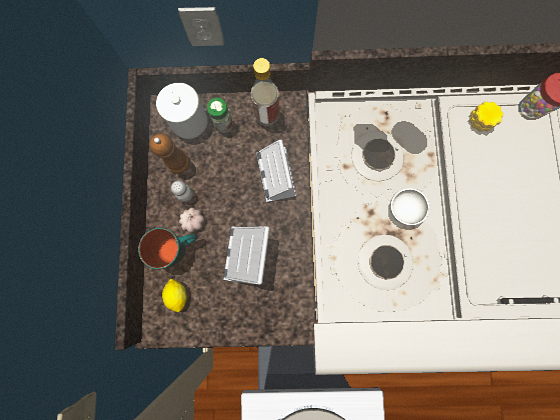

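Run:
```python
import cv2,numpy as np
s=cv2.imread("pics/side0.png");t=cv2.imread("pics/top0.png")
f=lambda im,x,y:cv2.resize(im[y:y+75,x:x+100],(400,300),interpolation=cv2.INTER_CUBIC)
cv2.imwrite("pics/m.png",np.vstack([np.hstack([f(s,165,170),f(s,270,162)]),np.hstack([f(t,200,218),f(t,225,135)])]))
for n in("side","top"):
    c=np.load(n+"0.npz");print(c["K"].round(1).tolist(),c["R"].round(3).tolist())
```

```text
[[451.5, 0.0, 277.8], [0.0, 451.5, 207.6], [0.0, 0.0, 1.0]] [[0.826, -0.564, -0.02], [-0.364, -0.506, -0.782], [0.43, 0.653, -0.623]]
[[379.0, 0.0, 275.8], [0.0, 379.0, 207.5], [0.0, 0.0, 1.0]] [[-0.024, -0.999, -0.021], [-0.984, 0.028, -0.175], [0.175, 0.017, -0.984]]
```

View pics/m.png

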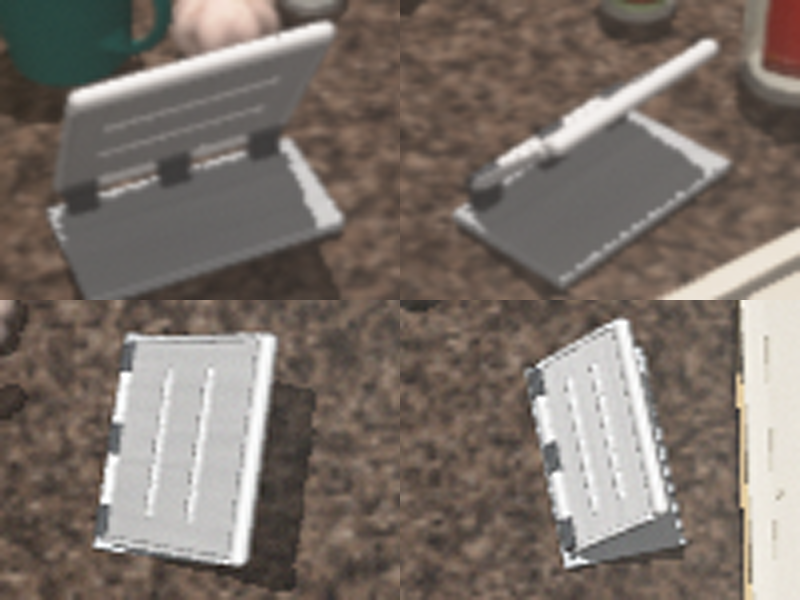

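```bash
cat > h.py <<'E'
import numpy as np,cv2
def P(c): return c["K"]@np.c_[c["R"],c["t"]]
def tri(a,pa,b,pb):
    X=cv2.triangulatePoints(P(a),P(b),np.float64(pa).reshape(2,1),np.float64(pb).reshape(2,1)).ravel();X=X[:3]/X[3]
    e=[np.linalg.norm((lambda v:v[:2]/v[2])(P(c)@np.r_[X,1])-p) for c,p in((a,pa),(b,pb))]
    return X,e
def plane(c,p,z):
    C=-c["R"].T@c["t"];d=c["R"].T@np.linalg.inv(c["K"])@np.r_[p,1.];return C+d*(z-C[2])/d[2]
E
python3 - <<'E'
from h import *
s=np.load("side0.npz");t=np.load("top0.npz")
for n,rs,rt,h in(("near",[(183,194.5),(247.5,177)],[(260,283),(267.5,227.3)],[(226,279),(231,228)]),("far",[(307.5,199.5),(348,173)],[(290,187.5),(280.5,140.5)],[(267,197.5),(258,152.5)])):
    R=[];
    for a,b in zip(rs,rt):
        X,e=tri(s,a,t,b);R.append(X);print(n,"rim",X.round(3),np.round(e,1))
    H=[plane(t,p,.025) for p in h];print("hinge",np.round(H,3).tolist())
    d=np.mean(R,0)-np.mean(H,0);print("rim len",np.linalg.norm(R[0]-R[1]),"reach",np.linalg.norm(d),"ang",np.arctan2(d[2],np.hypot(*d[:2])),d.round(3))
E
```

```text
near rim [0.396 0.104 0.138] [0.1 0.1]
near rim [0.509 0.086 0.137] [0.3 0.4]
hinge [[0.405, 0.19, 0.025], [0.523, 0.178, 0.025]]
rim len 0.1150051666371764 reach 0.14389708614690164 ang 0.9013460155604431 [-0.011 -0.089  0.113]
far rim [0.605 0.036 0.076] [0.2 0.2]
far rim [0.718 0.054 0.08 ] [0.4 0.5]
hinge [[0.595, 0.091, 0.025], [0.708, 0.111, 0.025]]
rim len 0.11399785596247018 reach 0.07737812557458687 ang 0.7524569098571328 [ 0.01  -0.056  0.053]
```

```bash
cat >> h.py <<'E'
from scipy.spatial.transform import Rotation as Ro
def rel(o,p,xdir):
    "row for TCP at p, tool down, tool x along xdir"
    q=np.roll(o["tool_rot"],-1);A=Ro.from_quat(q);x=np.r_[xdir,0]/np.linalg.norm(xdir);z=np.array([0,0,-1.])
    B=Ro.from_matrix(np.c_[x,np.cross(z,x),z])
    return np.r_[A.inv().apply(np.array(p)-o["eef_pos"])/.5,(A.inv()*B).as_rotvec()/np.pi].round(3).tolist()
E
python3 - <<'E'
from h import *
from station import bot
o=bot.get_obs()
for p in((.5,-.3,.235),(.465,.025,.235),(.465,.025,.115)): print(rel(o,p,(.14,.99)))
E
```

```text
[0.738, -0.446, -0.009, -0.0, -0.0, -0.346]
[0.892, -1.082, -0.007, -0.0, -0.0, -0.346]
[0.892, -1.081, 0.233, -0.0, -0.0, -0.346]
```

```bash
R="x"; python3 -m crank '0.738 -0.446 -0.01 0 0 -0.346 1;0.738 -0.446 -0.01 0 0 -0.346 1;0.738 -0.446 -0.01 0 0 -0.346 1;0.738 -0.446 -0.01 0 0 -0.346 1;0.738 -0.446 -0.01 0 0 -0.346 1;0.738 -0.446 -0.01 0 0 -0.346 1;0.738 -0.446 -0.01 0 0 -0.346 1;0.738 -0.446 -0.01 0 0 -0.346 1;0.738 -0.446 -0.01 0 0 -0.346 1;0.738 -0.446 -0.01 0 0 -0.346 1' 40
python3 - <<'E'
from h import *
from station import bot
o=bot.get_obs()
for p in((.465,.025,.235),(.465,.025,.115)): print(rel(o,p,(.14,.99)))
E
```

```text
t: 1.1
eef_pos: [0.5036, -0.2948, 0.2363]
tool_rot: [-0.0, 0.752, 0.66, 0.002]
contact_force: [-1.5, -0.3, -0.2]
gripper_width: -0.002
grasp_force: 0.0
[0.624, -0.159, 0.004, 0.0, -0.001, 0.003]
[0.623, -0.16, 0.244, 0.0, -0.001, 0.003]
```

```bash
python3 -m crank '0.62 -0.16 0 0 0 0 1;0.62 -0.16 0 0 0 0 1;0.62 -0.16 0 0 0 0 1;0.62 -0.16 0 0 0 0 1;0.62 -0.16 0 0 0 0 1;0.62 -0.16 0 0 0 0 1;0.62 -0.16 0 0 0 0 1;0.62 -0.16 0 0 0 0 1;0.62 -0.16 0 0 0 0 1;0.62 -0.16 0.12 0 0 0 1;0.62 -0.16 0.2 0 0 0 1;0.62 -0.16 0.244 0 0 0 1;0.62 -0.16 0.244 0 0 0 1;0.62 -0.16 0.244 0 0 0 1'
python3 - <<'E'
from h import *
from station import bot,eyes
o=bot.get_obs();print(o["eef_pos"],o["contact_force"])
a=[eyes.read_camera(n)["image"] for n in("side","top")]
cv2.imwrite("pics/b.png",np.hstack([cv2.resize(a[0][100:300,100:300],(400,400)),cv2.resize(a[1][150:350,180:380],(400,400))])[:,:,::-1])
E
```

```text
t: 2.5
eef_pos: [0.4642, 0.0161, 0.1146]
tool_rot: [-0.0, 0.755, 0.655, -0.0]
contact_force: [-0.1, 0.2, 0.5]
gripper_width: -0.001
grasp_force: 0.0
[0.46423356 0.01606713 0.11458082] [-0.08059219  0.1559893   0.5026359 ]
```

View pics/b.png

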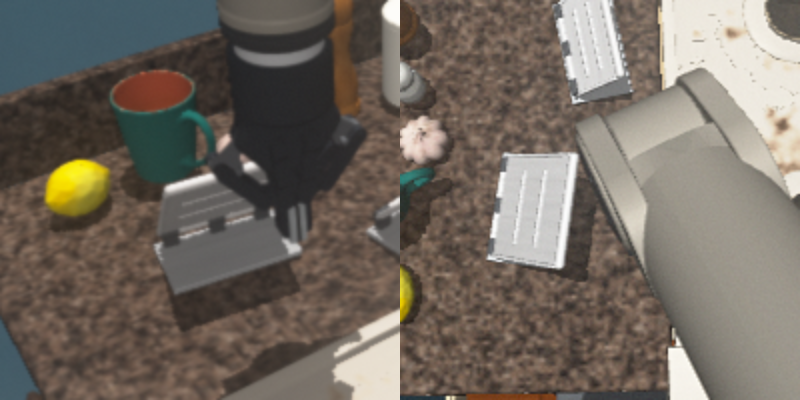

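```bash
python3 -m crank '0.06 0 0 0 0 0 1;0.1 0 0 0 0 0 1;0.13 0 0 0 0 0 1;0.16 0 0 0 0 0 1;0.19 0 0 0 0 0 1;0.21 0 0 0 0 0 1;0.23 0 0 0 0 0 1;0.24 0 0 0 0 0 1;0.25 0 0 0 0 0 1;0.25 0 0 0 0 0 1;0.25 0 0 0 0 0 1'
python3 - <<'E'
from h import *
from station import bot,eyes
o=bot.get_obs();print(o["eef_pos"],o["contact_force"])
a=[]
for n in("side","top"):
    c=eyes.read_camera(n);np.savez(n+"1.npz",**c);a.append(c["image"])
cv2.imwrite("pics/c.png",np.hstack([cv2.resize(a[0][140:260,150:270],(400,400),interpolation=2),cv2.resize(a[1][190:310,200:320],(400,400),interpolation=2)])[:,:,::-1])
E
```

```text
t: 3.7
eef_pos: [0.481, 0.1418, 0.1143]
tool_rot: [-0.0, 0.754, 0.657, 0.0]
contact_force: [-0.2, 0.1, -0.1]
gripper_width: -0.001
grasp_force: 0.0
[0.48100785 0.14181615 0.11431955] [-0.22056533  0.12445756 -0.07673799]
```

View pics/c.png

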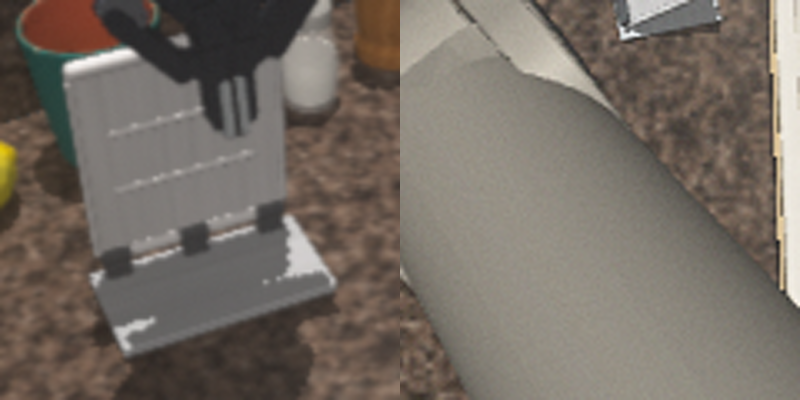

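```bash
python3 -m crank '-0.1 0 0 0 0 0 1;-0.2 0 0 0 0 0 1;-0.25 0 0 0 0 0 1;-0.25 0 0 0 0 0 1;-0.25 0 0 0 0 0 1'
python3 - <<'E'
from h import *
from station import bot,eyes
o=bot.get_obs();print(o["eef_pos"],o["contact_force"])
a=[]
for n in("side","top"):
    c=eyes.read_camera(n);np.savez(n+"1.npz",**c);a.append(c["image"])
cv2.imwrite("pics/d.png",np.hstack([cv2.resize(a[0][150:250,160:260],(400,400),interpolation=2),cv2.resize(a[1][200:300,200:300],(400,400),interpolation=2)])[:,:,::-1])
E
```

```text
t: 4.3
eef_pos: [0.4639, 0.0174, 0.1143]
tool_rot: [-0.0, 0.755, 0.656, 0.0]
contact_force: [0.8, -1.1, -0.2]
gripper_width: 0.001
grasp_force: 0.0
[0.46387202 0.01741235 0.11434569] [ 0.79385563 -1.07446722 -0.16714837]
```

View pics/d.png

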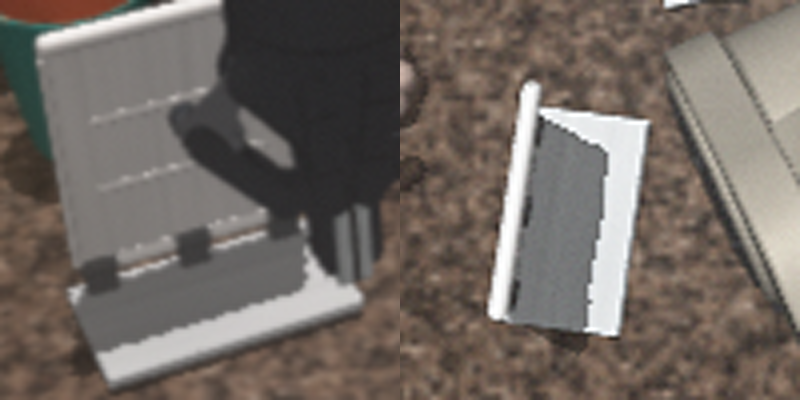

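Run:
```python
from h import *
s=np.load("side1.npz");t=np.load("top1.npz")
X,e=tri(s,(171,160.5),t,(224.5,278));print(X.round(4),e)
F=[plane(t,p,.01) for p in((254.5,283.7),(262,230.5))]
Fs=[plane(s,p,.01) for p in((188,245),(250,224))]
R=[plane(t,p,.164) for p in((224.5,278),(232.5,222))]
print(np.round(F,3),np.round(Fs,3),np.round(R,3))
u=F[1]-F[0];u/=np.linalg.norm(u);n=np.array([-u[1],u[0],0])
for G in(F,Fs):
  d=n@(np.mean(R,0)-np.mean(G,0))-.067
  print(u,n,np.linalg.norm(F[1]-F[0]),"rim past hinge",d,"angle from up deg",np.degrees(np.arcsin(d/.14)))
```

```text
[0.4082 0.1714 0.1656] [np.float64(0.2164350789523025), np.float64(0.27284439946859956)]
[[0.392 0.125 0.01 ]
 [0.517 0.105 0.01 ]] [[0.393 0.123 0.01 ]
 [0.519 0.107 0.01 ]] [[0.408 0.172 0.164]
 [0.518 0.156 0.164]]
[ 0.98761881 -0.15687281  0.        ] [0.15687281 0.98761881 0.        ] 0.12653121856927915 rim past hinge -0.017712772924130274 angle from up deg -7.268531168796387
[ 0.98761881 -0.15687281  0.        ] [0.15687281 0.98761881 0.        ] 0.12653121856927915 rim past hinge -0.018069024013521187 angle from up deg -7.4155342347338165
```

```bash
python3 -m crank '0.1 0 0 0 0 0 1;0.2 0 0 0 0 0 1;0.23 0 0 0 0 0 1;0.25 0 0 0 0 0 1;0.265 0 0 0 0 0 1;0.275 0 0 0 0 0 1;0.282 0 0 0 0 0 1;0.285 0 0 0 0 0 1;0.285 0 0 0 0 0 1;0.285 0 0 0 0 0 1;0.2 0 0 0 0 0 1;0.1 0 0 0 0 0 1;0 0 0 0 0 0 1;0 0 0 0 0 0 1;0 0 0 0 0 0 1'
python3 - <<'E'
from h import *
from station import bot,eyes
a=[]
for n in("side","top"):
    c=eyes.read_camera(n);np.savez(n+"2.npz",**c);a.append(c["image"])
cv2.imwrite("pics/e.png",np.hstack([cv2.resize(a[0][150:250,160:260],(400,400),interpolation=2),cv2.resize(a[1][200:300,200:300],(400,400),interpolation=2)])[:,:,::-1])
E
```

```text
t: 5.9
eef_pos: [0.4641, 0.0166, 0.1145]
tool_rot: [0.0, 0.755, 0.655, 0.001]
contact_force: [1.0, 0.7, 0.3]
gripper_width: 0.0
grasp_force: 0.0
```

View pics/e.png

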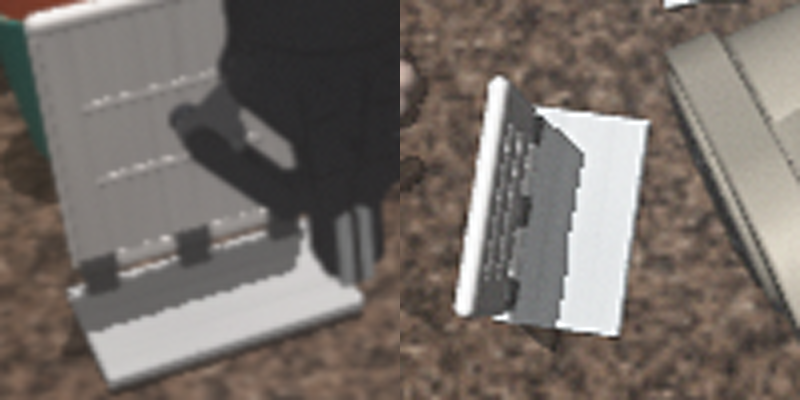

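Run:
```python
from h import *
s=np.load("side2.npz");t=np.load("top2.npz")
X,e=tri(s,(168,155),t,(216,277.5));print(X.round(4),np.round(e,1))
F=np.mean([plane(t,p,.01) for p in((254.5,283.7),(262,230.5))]+[plane(s,p,.01) for p in((188,245),(250,224))],0)
R=np.mean([plane(t,p,.165) for p in((216,277.5),(224.5,220.5))],0)
n=np.array([.1569,.9876,0])
print("n: rim",n@R,"hinge",n@F+.067)
# knuckle check: initial rim pts gave hinge via reach .14
r0=np.array([.4525,.095,.1375]);print("hinge from start rim",n@r0+np.sqrt(.14**2-.1125**2))
# rear knuckles bottom/hinge line from side view, at z=.025
print("side-seen knuckles n",[n@plane(s,p,.025) for p in((185,218.5),(208.5,211.5),(231,205.5))])
```

```text
[0.4099 0.1875 0.168 ] [0.3 0.4]
n: rim 0.25071777624220215 hinge 0.25221955302609633
hinge from start rim 0.2481484165624948
side-seen knuckles n [np.float64(0.24275821599169137), np.float64(0.24280982374903962), np.float64(0.24071193755863238)]
```

```bash
python3 -c "
from station import ticket
print(ticket.hand_in())"
```

```text
the job is handed in; nothing more can be done
None
```

I swung the tall guard's panel up until the cameras showed it within about 1° of straight up, left the low guard untouched, and handed the job in at about 6 s with the gripper clear; the judge's verdict was not shown.

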